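Pin the extruder's lever to its plunger and draw the plunger back

ROBOT

A 6-joint arm with a two-finger parallel gripper is mounted at the origin on the work surface; the furniture and walls round the work are solid. World frame = base frame: x ahead of the robot, y to its left, z up, the work surface at z = 0. Lengths are in m, angles in rad, forces in N, time in s.
With the tool pointing down it reaches from about 0.35 to 0.725 m from the base axis. Payload 6 kg.
Tool frame: the origin (TCP) lies midway between the tips of the shut fingers; the grasp point (between the pads) lies 19 mm behind it (env.hold_point_z is the distance from the TCP to the grasp point, in m); z points along the fingers, y is the line along which they close (so a half turn about z gives the same grasp; the last joint's range is limited). The gripper opens to 85 mm and grips with 20 to 120 N. Pads are 22 mm wide; open, the fingers measure 114 mm over their backs; the gripper's body (76 mm by 85 mm) begins 54 mm behind the grasp point. The pads swing forward as they close: fully open they stand 13 mm farther back than shut.
Start: joints at [-0.894, 0.04, 0.085, 0, -1.615, -0.334], TCP at [0.202, -0.565, 0.196] pointing down, gripper open.
Joint ranges: [-2.56, 2.56], [-1.29, 2.01], [-1.08, 1.49], [-3.29, 1.98], [-2.81, -0.18], [-2.99, 2.99]. Speed limits (rad/s): [2.57, 2.57, 3.01, 3.14, 3.14, 3.14].

INTERFACE

Orientations are given as a unit quaternion [w, x, y, z].
In Python, from plant import telemetry, grab_frame, sign_off, models, env gives the robot as it stands.
- The arm moves only by the tool servo_tool, never from a script. Its argument "moves" is a list that holds one entry, the list of rows, each a list of 7 numbers: the shift along the tool's x, y, z in m, then the turn, a rotation vector about the tool's x, y, z in degrees, then the opening, from -1 (shut) to 1 (fully open). A call has 1 to 20 rows; each row is the pose to reach, as a shift and turn from the pose commanded when the call began, along the tool's axes at that moment; what a row does not reach only later rows make up. A row lasts 1/8 s, in which the tool goes at most 62.5 mm and 10.7 degrees, less where a joint would pass 70% of its speed; a pose out of reach is approached as far as the arm can. A call with a gripper value outside its range is refused whole. The fingers move at their own pace and stop on an object; "grip_force" is the grip in N (left out, the last holds). Time passes only in rows, so rows that repeat a pose let the fingers close. It gives the time, the measured TCP pose, the force, the opening and the grip force at its end, in the units of the state.
- telemetry.sense(): the state, without advancing time (a new reading comes with each control period).
- grab_frame(name): name is "side" or "top"; returns a dict with "img" (400x640x3 uint8, red, green, blue), "mtx" (3x3 intrinsics, pixels), "k1" (the pictures are not rectified: a ray, as slopes to the right and down, at radius r is drawn at 1 + k1 r^2 times it, then the intrinsics apply), "R" (3x3) and "t" (3): a world point X has camera coordinates R X + t. Camera axes: x right, y down, z forward; pixel columns grow to the right and rows downward; lengths in m; the calibration is good to about 2 mm. A picture is of the moment at which its call begins. There is no depth.
- sign_off(): hands the job in; it is judged then, once.
Trained networks look in the newest picture that a camera, given by its name, has taken for a name from the list of things; names that differ only in an ending like _2 or _b are one class to them, and where a whole thing is asked for, a point or a joint stands for the part that bears it (a point fixed in the world has none). Each returns a list of dicts, best first, with "score" (0 to 1); they miss things now and then, are a little off and sometimes report something else, mostly with a low value. They report only what shows in the picture. A call takes as long as a camera call. They do not tell look-alikes from the thing itself.
- models.masks_of(camera, thing): "region" (400x640 bool, what is visible of it) and "bbox" ([left, top, right, bottom] in pixels, round what is visible of it).
- models.pinpoint(camera, thing): "location" ([column, row] in pixels: a listed point, or the origin of a listed thing).
The state is a dict: "time_s": time; "joint_pos": joint angles; "qd": joint speeds; "joint_torque": joint torques, N m; "eef_pos": TCP position; "ee_rot": TCP orientation; "contact_force": force on the tool from outside, world axes, zero at the start; "ft_torque": the same for the moment, N m; "opening": finger opening in m; "grasp_force": force on a finger pad.
Only numpy, scipy, OpenCV 4.12 (cv2) and the standard library are available. Lean on these libraries where they do the work, as an engineer would, in place of code of your own. Each camera call takes 0.05 s, during which the arm holds its last target. There are 200 camera calls.

TASK

Make the clay extruder ready for loading: take the red-headed pin from its wooden block and pass it through both ears of the hand lever and the plunger's eye trapped between them, until its collar sits on the upper ear. The eye is hidden and seldom in line, so feel for it and never force the pin. Then, with the pin in place, swing the lever to draw the plunger back clear of the loading window, and leave the unfired cup standing where it is.

Things in the scene. Friction and masses are not known exactly. Their poses are not given: they have to be found in the camera images.
- extruder: bench clay extruder bolted to the bench: grey base 110 x 424 mm, steel barrel 80 mm thick. Origin on the bench under the plunger axis, level with the lever's pivot. Its +y runs along the plunger axis to the barrel (barrel from y 115 to 352 mm, top 112 mm high); its +x runs to the pivot at x 117 mm; the lever's handle stands near x -113 mm. Plunger axis 66 mm high
- lever (a joint): hand lever, two blue plates on an upright pivot, turning level: 0 = square to the barrel, positive (anticlockwise from above) = handle and ears pulled away from the barrel (to the extruder's -y); range -0.36 to 0.40 rad, stays where it is left (about 2 N at the ears moves it)
- ear_hole (a point): on the lever, 117 mm from the pivot: centre of the round 15.5 mm hole at the top face (83 mm above the bench) of the upper of two steel ears, 44 mm discs; z up. Going down: upper ear 10 mm, gap 14 mm with the plunger's 10 mm brass tongue in it (its top 12 mm below this point), lower ear 10 mm with the same hole (underside 34 mm below), then 37 mm of air
- lever_pivot (a point): centre of the lever's pivot, at the height of the upper ear's top, 83 mm
- lever_handle (a point): on the lever, 230 mm from the pivot: upright turned wooden handle, 24 mm thick, from 99 to 161 mm above the bench; this point is on its axis 118 mm above the bench
- plunger (a joint): white piston on a steel rod in the barrel: 0 = fully in, positive = drawn back towards the lever (the extruder's -y), stop at 0.050 m; the loading window in the barrel's top is clear from 0.036 m on; stiff, about 10 N moves it. A brass tongue with the eye is screwed on the rod's end
- pin: steel clevis pin, 14 mm thick, 46 mm long below its collar, the last 3 mm tapered to 12 mm; collar 26 mm wide and 4 mm high, above it a red knob 26 mm wide and 30 mm high (the grip). Origin at the underside of the collar, on the axis; z points up to the knob. At the start it stands upright in the block
- pin_block: dark wooden block, 62 x 95 x 52 mm, fixed to the bench, with the pin in one hole; origin under its centre
- raw_cup: unfired cup, 75 mm wide and 64 mm high, a bystander; origin under its centre
- eye_mid (a point): fixed point on the extruder where the eye's centre (top of the tongue, 71 mm high) would be with the plunger at 0 and the tongue at its middle setting. The real eye is the plunger's travel further to -y, give or take 13 mm along y: the tongue's setting is not measured. The eye is a slot, 15.5 mm along y, 24 mm along x for the lever's arc; the tongue reaches 33 mm past its centre to -y
Mind the look-alikes: they are no part of the job. Of the things like the pin, leave any that is black; of the rest the smaller one is meant.

How it is judged:
By the outcome, as a careful person would: the job done as asked, in the order asked, and still so for the second after the job is handed in, with the robot touching nothing.
It also fails if it takes over 64 s, if anything falls off the work surface, if the arm or the gripper's body presses on something with over 40 N, if the wrist force passes 120 N, or if a joint passes its speed limit or range.

## Working session

There is one attempt and no reset: what is moved stays moved. The work goes in short steps, Python scripts to look and compute and a tool call to move; the robot and the scene stay as the last step left them, time stands still between calls to the robot, and variables do not carry over. Pictures are saved under pics/ and viewed, at most 10 in all, crops included, and the job is handed in when it is done.

Besides the shell and the picture viewer there is one more tool, called after ">>>" as name(argument=value, ...) on one line, values as JSON. servo_tool: Moves the arm, as the interface text tells. Its arguments: {"type":"object","properties":{"moves":{"type":"array","items":{"type":"array","items":{"type":"array","items":{"type":"number"}}}},"grip_force":{"type":"number"}},"required":["moves"]}

```bash
mkdir -p pics; ls
cat > h.py <<'E'
import numpy as np, cv2
from scipy.spatial.transform import Rotation as Ro
from plant import telemetry, grab_frame, sign_off, models, env
def ray(f,uv):
    m=f["mtx"];x=np.array([(uv[0]-m[0][2])/m[0][0],(uv[1]-m[1][2])/m[1][1]]);s=x.copy()
    for _ in range(20): s=x/(1+f["k1"]*(s@s))
    R=np.array(f["R"]);t=np.array(f["t"])
    return -R.T@t, R.T@np.array([s[0],s[1],1])
def atz(f,uv,z):
    c,d=ray(f,uv); return c+d*(z-c[2])/d[2]
def proj(f,X):
    p=np.array(f["R"])@np.array(X)+np.array(f["t"]);s=p[:2]/p[2];s=s*(1+f["k1"]*(s@s));m=f["mtx"]
    return np.array([m[0][0]*s[0]+m[0][2],m[1][1]*s[1]+m[1][2]])
def tri(f1,u1,f2,u2):
    c1,d1=ray(f1,u1);c2,d2=ray(f2,u2);d1=d1/np.linalg.norm(d1);d2=d2/np.linalg.norm(d2)
    a=np.linalg.lstsq(np.c_[d1,-d2],c2-c1,rcond=None)[0];p,q=c1+a[0]*d1,c2+a[1]*d2
    return (p+q)/2,np.linalg.norm(p-q)
def save(f,n): cv2.imwrite("pics/"+n+".png",f["img"][:,:,::-1])
E
python3 - <<'E'
from h import *
np.set_printoptions(precision=4,suppress=True)
F={}
for c in("side","top"):
    F[c]=grab_frame(c);save(F[c],c+"0")
    print(c,"cam",-np.array(F[c]["R"]).T@F[c]["t"])
z={"ear_hole":.083,"lever_pivot":.083,"lever_handle":.118,"pin":.052,"extruder":0,"eye_mid":.071,"pin_block":0,"raw_cup":0,"plunger":.066}
for k in z:
    for c in F:
        try:
            for d in models.pinpoint(c,k)[:3]: print(k,c,round(d["score"],2),np.round(d["location"],1),atz(F[c],d["location"],z[k]))
        except Exception as e: print(k,c,e)
print(telemetry.sense()); print(env.hold_point_z)
E
```

```text
pics
side cam [ 0.4469 -1.0123  0.4802]
top cam [ 0.4054 -0.1772  0.9529]
ear_hole side 0.56 [308.4 162.3] [0.5805 0.0246 0.083 ]
ear_hole top 0.84 [210.3 206. ] [0.5693 0.0129 0.083 ]
lever_pivot side 0.7 [353.8 162.6] [0.69   0.0033 0.083 ]
lever_pivot side 0.41 [283.1 251.1] [ 0.4844 -0.3749  0.083 ]
lever_pivot top 0.95 [217.4 148.6] [0.6938 0.0003 0.083 ]
lever_pivot top 0.27 [208.1 202.6] [0.5766 0.0176 0.083 ]
lever_handle side 0.86 [256.  152.6] [0.4543 0.0193 0.118 ]
lever_handle side 0.22 [281.8 273. ] [ 0.4745 -0.4877  0.118 ]
lever_handle top 0.57 [190.2 257.8] [0.4611 0.0417 0.118 ]
lever_handle top 0.49 [214.7 147.6] [ 0.6845 -0.0013  0.118 ]
pin side 0.96 [255.5 288.5] [ 0.4356 -0.4273  0.052 ]
pin side 0.79 [277.5 197.9] [ 0.4937 -0.1021  0.052 ]
pin side 0.52 [279.6 254.1] [ 0.4804 -0.334   0.052 ]
pin top 0.59 [278.5 251.3] [ 0.4741 -0.1259  0.052 ]
pin top 0.59 [417.7 260.8] [ 0.4471 -0.4204  0.052 ]
pin top 0.46 [372.4 238.5] [ 0.4965 -0.327   0.052 ]
extruder side 0.88 [304.4 197. ] [0.566  0.0023 0.    ]
extruder top 0.95 [219.5 209.7] [0.5759 0.0101 0.    ]
eye
[... 355 characters left out ...]
it knows: ear_hole, extruder, eye_mid, lever_handle, lever_pivot, pin, pin_block, raw_cup
plunger top it knows: ear_hole, extruder, eye_mid, lever_handle, lever_pivot, pin, pin_block, raw_cup
{'time_s': 0.9, 'joint_pos': array([-0.8943,  0.0402,  0.0848, -0.    , -1.6155, -0.3337]), 'qd': array([ 0.0008, -0.0007, -0.0004,  0.0006, -0.0003,  0.0011]), 'joint_torque': array([ -0.0001, -36.7924,  34.7439,   6.933 ,  -0.001 ,   0.    ]), 'eef_pos': array([ 0.2017, -0.5651,  0.1963]), 'ee_rot': array([-0.    , -0.1706,  0.9853,  0.    ]), 'contact_force': array([-0.1388, -0.0014,  0.004 ]), 'ft_torque': array([-0.0129,  0.0202, -0.0179]), 'grasp_force': 0.0, 'opening': 0.08530494414881355}
0.0187
```

View pics/side0.png

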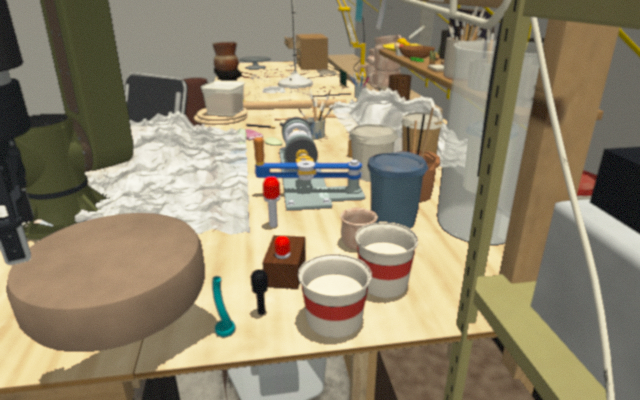

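View pics/top0.png

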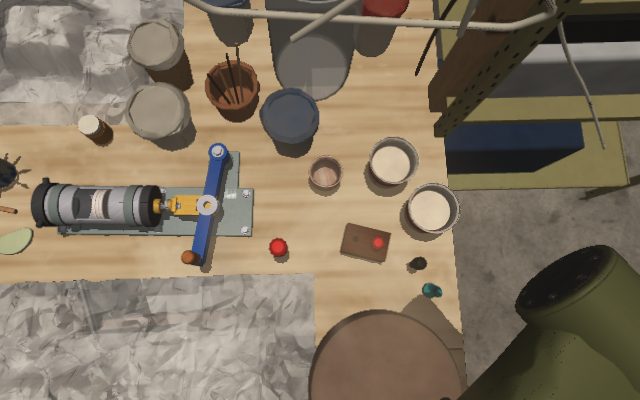

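The pin is the red knob in the block (top px 378,243; side 283,245). The taller free-standing red one (top 278,247) and the black one (418,263) are decoys. I'll zoom in on the extruder and the block next.

Run:
```python
import cv2
a=cv2.imread("pics/top0.png");b=cv2.imread("pics/side0.png")
z=lambda i,x0,y0,x1,y1:cv2.resize(i[y0:y1,x0:x1],None,fx=5,fy=5,interpolation=cv2.INTER_CUBIC)
cv2.imwrite("pics/z1.png",z(a,110,140,260,270)[:600,:750])
cv2.imwrite("pics/z2.png",cv2.hconcat([z(a,335,215,400,270),z(b,255,225,320,280)]))
```

```text
(no output)
```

View pics/z1.png

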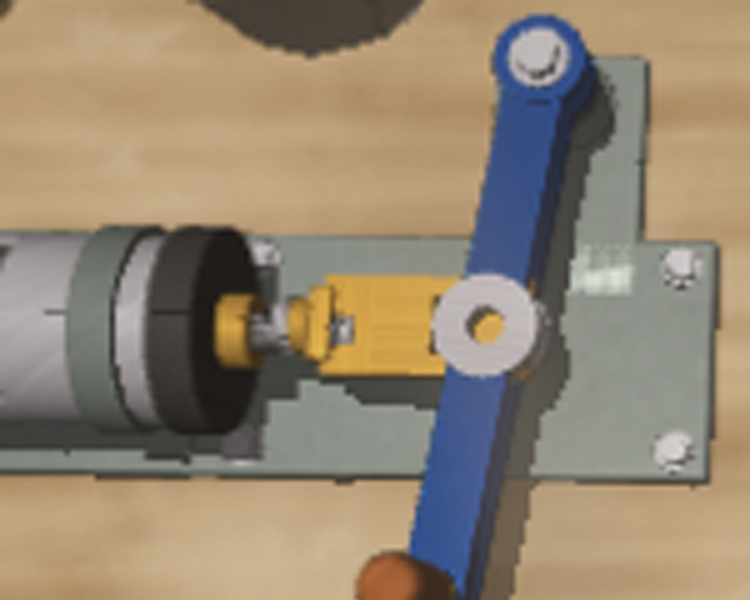

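View pics/z2.png

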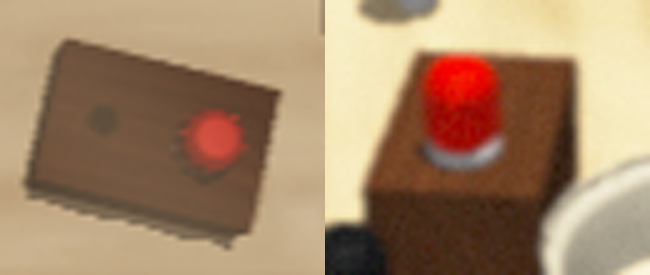

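The crops show the pin knob's top at top px (378,243) and its collar at side px (283,255). The ear hole is at top px (207.4,205). A dark slot edge shows just left of the ear at about px 196.6, so the eye sits a little towards the barrel from the ear hole.

```bash
cat > m.py <<'E'
from h import *
np.set_printoptions(precision=4,suppress=True)
f=grab_frame("top");s=grab_frame("side")
print("pin top",atz(f,(378,242.8),.086)," side collar",atz(s,(283,254.3),.054))
for c,F in(("top",f),("side",s)):
  for d in models.masks_of(c,"pin")[:3]:
    ys,xs=np.where(d["region"]);print(c,round(d["score"],2),d["bbox"],xs.mean(),ys.mean(),atz(F,(xs.mean(),ys.mean()),.07))
H=atz(f,(207.4,205),.083);P=atz(f,(217.8,150.5),.083)
print("hole",H,"pivot",P,np.linalg.norm(H-P),"eye",atz(f,(200.4,204.6),.071),"slotedge",atz(f,(196.6,204.6),.071))
print("base right corners",atz(f,(110+718/5,140+242/5),.012),atz(f,(110+710/5,140+481/5),.012))
print("axis barrel",atz(f,(110+45/5,140+325/5),.112))
E
python3 m.py
```

```text
pin top [ 0.484  -0.3324  0.086 ]  side collar [ 0.4861 -0.3388  0.054 ]
top 0.68 [412.1, 257.2, 429.1, 267.3] 418.4450867052023 263.08670520231215 [ 0.4415 -0.4167  0.07  ]
top 0.66 [270.3, 239.4, 286.7, 259.6] 278.03548387096777 247.08387096774194 [ 0.4815 -0.1261  0.07  ]
side 0.95 [263.1, 174.9, 279.1, 229.3] 271.11550632911394 197.78955696202533 [ 0.4783 -0.1375  0.07  ]
side 0.77 [245.1, 266.6, 270.0, 315.1] 258.9021558872305 289.3665008291874 [ 0.441  -0.4549  0.07  ]
side 0.5 [251.4, 120.3, 363.3, 207.3] 306.09498935964405 169.32965757399884 [0.5728 0.0117 0.07  ]
hole [0.5715 0.0189 0.083 ] pivot [ 0.6896 -0.0006  0.083 ] 0.11964452584631165 eye [0.575  0.0363 0.071 ] slotedge [0.5752 0.0442 0.071 ]
base right corners [ 0.6212 -0.0685  0.012 ] [ 0.5121 -0.0651  0.012 ]
axis barrel [0.57   0.1865 0.112 ]
```

>>> servo_tool(moves=[[[-0.12,0.043,-0.02,0,0,7,1],[-0.18,0.065,-0.02,0,0,14,1],[-0.24,0.086,-0.01,0,0,20,1],[-0.3,0.108,0.01,0,0,20,1],[-0.344,0.1225,0.026,0,0,20,1],[-0.344,0.1225,0.046,0,0,20,1],[-0.344,0.1225,0.046,0,0,20,1],[-0.344,0.1225,0.046,0,0,20,1],[-0.344,0.1225,0.046,0,0,20,1]]])

```text
time_s: 2.22
eef_pos: [0.4842, -0.3351, 0.1516]
ee_rot: [0.001, 0.004, 1.0, -0.0]
contact_force: [0.5, -0.2, 0.5]
opening: 0.0857
grasp_force: 0.0
```

Run:
```python
from h import *
s=telemetry.sense();print(s["eef_pos"],s["ee_rot"],s["time_s"],s["joint_pos"])
for c in("top","side"):
    f=grab_frame(c);save(f,c+"1");print(c,proj(f,s["eef_pos"]),proj(f,[.485,-.334,.086]))
a=cv2.imread("pics/top1.png");b=cv2.imread("pics/side1.png")
z=lambda i,x0,y0:cv2.resize(i[y0:y0+130,x0:x0+130],None,fx=3,fy=3,interpolation=cv2.INTER_CUBIC)
cv2.imwrite("pics/z3.png",cv2.hconcat([z(a,310,180),z(b,220,180)]))
```

```text
[ 0.48422196 -0.33510051  0.1515981 ] [ 7.92337666e-04  3.75115883e-03  9.99992539e-01 -4.71460026e-04] 2.225 [-2.64800284e-01  8.36532439e-03 -2.87981095e-02  5.02358647e-04
 -1.53185855e+00 -1.31351749e+00]
top [385.39375543 239.36478613] [378.76365038 242.27696891]
side [279.30343164 203.23591759] [281.39371525 237.11015253]
```

View pics/z3.png

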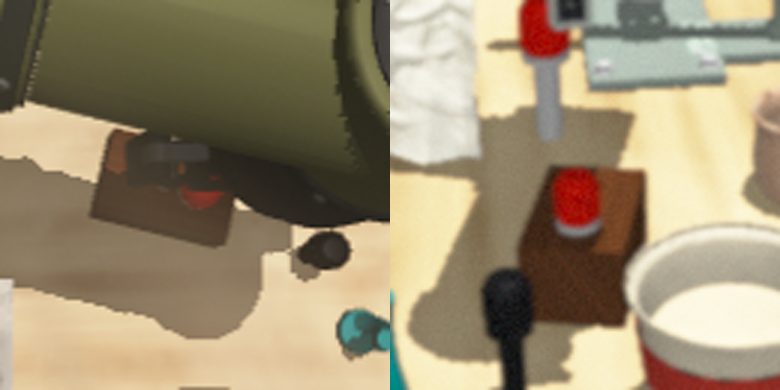

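The knob's top shows at side px (282,237), which matches the prediction. Next I'll descend and grip.

>>> servo_tool(moves=[[[-0.002,0.0,0.05,0,0,0,1],[-0.002,0.0,0.085,0,0,0,1],[-0.002,0.0,0.094,0,0,0,1],[-0.002,0.0,0.094,0,0,0,1],[-0.002,0.0,0.094,0,0,0,-1],[-0.002,0.0,0.094,0,0,0,-1],[-0.002,0.0,0.094,0,0,0,-1],[-0.002,0.0,0.094,0,0,0,-1],[-0.002,0.0,0.094,0,0,0,-1],[-0.002,0.0,0.094,0,0,0,-1]]], grip_force=60)

```text
time_s: 3.58
eef_pos: [0.4865, -0.334, 0.0562]
ee_rot: [-0.0, 0.003, 1.0, 0.0]
contact_force: [-0.1, 0.3, -0.1]
opening: 0.0003
grasp_force: 0.0
```

Run:
```python
from h import *
s=telemetry.sense();print(s["eef_pos"],s["opening"])
for c in("top","side"):
    f=grab_frame(c);save(f,c+"2");print(c,proj(f,s["eef_pos"]))
a=cv2.imread("pics/top2.png");b=cv2.imread("pics/side2.png")
z=lambda i,x0,y0:cv2.resize(i[y0:y0+130,x0:x0+130],None,fx=3,fy=3,interpolation=cv2.INTER_CUBIC)
cv2.imwrite("pics/z4.png",cv2.hconcat([z(a,310,180),z(b,220,180)]))
```

```text
[ 0.48649367 -0.33403358  0.0562356 ] 0.0002823608256897734
top [376.2892434  242.91763107]
side [282.96764696 251.75583945]
```

View pics/z4.png

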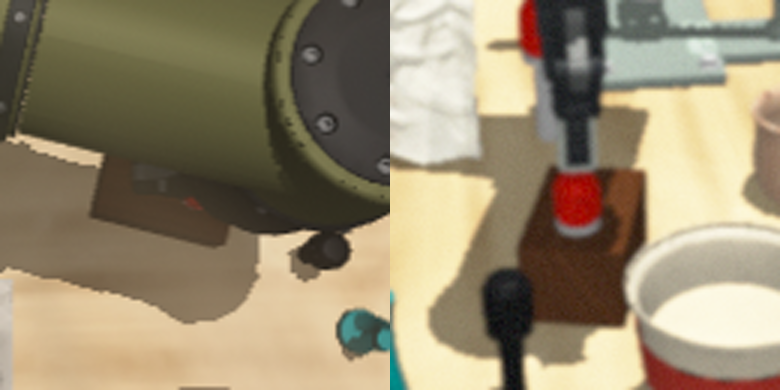

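The knob (side px 282,247) hasn't moved and the fingers shut empty. In the side view the finger tip ends right at the knob's top edge (row 235). I'll measure the knob properly from both views.

Run:
```python
from h import *
np.set_printoptions(precision=4,suppress=True)
f=grab_frame("top");s=grab_frame("side")
def red(n,x0,y0,x1,y1):
    i=cv2.imread(n).astype(int);m=(i[:,:,2]>110)&(i[:,:,1]<75)&(i[:,:,0]<75);k=np.zeros_like(m);k[y0:y1,x0:x1]=m[y0:y1,x0:x1]
    ys,xs=np.where(k);return xs.min(),xs.max(),ys.min(),ys.max(),xs.mean(),ys.mean(),len(xs)
for n in("top0","top1","top2"):print(n,red(f"pics/{n}.png",360,225,400,262))
for n in("side0","side1","side2"):print(n,red(f"pics/{n}.png",265,225,300,270))
a=red("pics/top0.png",360,225,400,262);b=red("pics/side0.png",265,225,300,270)
print(tri(f,a[4:6],s,b[4:6]))
# block corners top face (crop z2 in top0): 
for u in((67,40),(280,92),(250,235),(27,185)):print(atz(f,(335+u[0]/5,215+u[1]/5),.052))
# side: block top corners
for u in((415,52),(577,60),(575,195),(365,187)):print(atz(s,(255+(u[0]-325)/5,225+u[1]/5),.052))
print(f["mtx"],f["k1"],s["mtx"],s["k1"])
print(proj(s,[.4865,-.334,.086]),proj(s,[.4865,-.334,.056]),proj(s,[.4865,-.334,.052]))
```

```text
top0 (np.int64(371), np.int64(384), np.int64(237), np.int64(248), np.float64(377.531914893617), np.float64(242.43617021276594), 94)
top1 (np.int64(372), np.int64(383), np.int64(244), np.int64(249), np.float64(377.3809523809524), np.float64(245.61904761904762), 42)Traceback (most recent call last):
  File "<stdin>", line 7, in <module>
  File "<stdin>", line 6, in red
    return umr_minimum(a, axis, None, out, keepdims, initial, where)
ValueError: zero-size array to reduction operation minimum which has no identity
```

Run:
```python
from h import *
np.set_printoptions(precision=4,suppress=True)
f=grab_frame("top");s=grab_frame("side")
def red(n,x0,y0,x1,y1,t=110):
    i=cv2.imread(n).astype(int);m=(i[:,:,2]>t)&(i[:,:,1]<75)&(i[:,:,0]<75)&(i[:,:,2]>2*i[:,:,1]);k=np.zeros_like(m);k[y0:y1,x0:x1]=m[y0:y1,x0:x1]
    ys,xs=np.where(k);return [xs.min(),xs.max(),ys.min(),ys.max(),xs.mean().round(2),ys.mean().round(2),len(xs)] if len(xs) else [0]*7
for n in("side0","side1","side2"):print(n,red(f"pics/{n}.png",265,225,300,270))
a=red("pics/top0.png",360,225,400,262);b=red("pics/side0.png",265,225,300,270)
print(tri(f,a[4:6],s,b[4:6]))
for u in((67,40),(280,92),(250,235),(27,185)):print(atz(f,(335+u[0]/5,215+u[1]/5),.052))
for u in((415,52),(577,60),(575,195),(365,187)):print(atz(s,(255+(u[0]-325)/5,225+u[1]/5),.052))
print(proj(s,[.4865,-.334,.086]),proj(s,[.4865,-.334,.056]),proj(s,[.4865,-.334,.052]))
```

```text
side0 [np.int64(273), np.int64(290), np.int64(236), np.int64(255), np.float64(281.68), np.float64(245.17), 290]
side1 [np.int64(274), np.int64(290), np.int64(236), np.int64(255), np.float64(282.14), np.float64(245.33), 276]
side2 [np.int64(274), np.int64(290), np.int64(238), np.int64(255), np.float64(281.83), np.float64(246.03), 247]
(array([ 0.4862, -0.3361,  0.0712]), np.float64(0.003047661511981481))
[ 0.5311 -0.277   0.052 ]
[ 0.5065 -0.3676  0.052 ]
[ 0.4462 -0.3509  0.052 ]
[ 0.4694 -0.2573  0.052 ]
[ 0.4732 -0.2665  0.052 ]
[ 0.5327 -0.2825  0.052 ]
[ 0.5205 -0.3721  0.052 ]
[ 0.4504 -0.3556  0.052 ]
[282.262  237.0375] [282.9752 251.8599] [283.0686 253.7996]
```

Both views agree that the knob is at (0.486,-0.336,0.071), so the real fingertip may not be where eef_pos says. I'll raise the closed gripper and compare the tip with its projection.

>>> servo_tool(moves=[[[0,0,-0.04,0,0,0,-1],[0,0,-0.07,0,0,0,-1],[0,0,-0.07,0,0,0,-1]]])

```text
time_s: 4.25
eef_pos: [0.4878, -0.3349, 0.1297]
ee_rot: [0.002, 0.003, 1.0, -0.001]
contact_force: [0.2, -0.4, -0.8]
opening: -0.0002
grasp_force: 0.0
```

Run:
```python
from h import *
s=telemetry.sense();print(s["eef_pos"],s["opening"],s["joint_pos"])
f=grab_frame("side");save(f,"side3");p=proj(f,s["eef_pos"]);print(p,proj(f,[.2017,-.5651,.1963]),proj(f,s["eef_pos"]+[0,0,.03]))
g=grab_frame("top");save(g,"top3");q=proj(g,s["eef_pos"]);print(q)
i=f["img"][:,:,::-1].copy();cv2.circle(i,tuple(int(round(v*1)) for v in p),1,(0,255,0),-1)
j=g["img"][:,:,::-1].copy();cv2.circle(j,tuple(int(round(v)) for v in q),1,(0,255,0),-1)
o=cv2.imread("pics/side0.png")
z=lambda i,x0,y0:cv2.resize(i[y0:y0+130,x0:x0+90],None,fx=3,fy=3,interpolation=cv2.INTER_CUBIC)
cv2.imwrite("pics/z5.png",cv2.hconcat([z(o,0,180),z(i,235,150)]))
```

```text
[ 0.48783913 -0.33487774  0.12966525] -0.0001893059997701062 [-2.62381460e-01  1.54844762e-02 -6.16472150e-02  9.99552659e-04
 -1.48833170e+00 -1.31474982e+00]
[282.01972291 214.73779406] [ 34.3650006  276.78368019] [281.26241972 198.63222192]
[383.03184136 238.67166484]
```

View pics/z5.png

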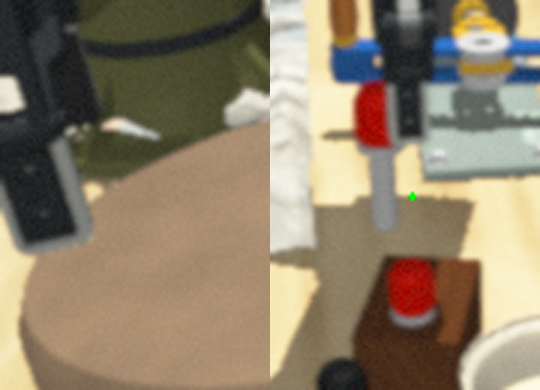

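In the side view the tip is at px (281.7,196.7), but its projection lands at (282,214.7). So the real fingertips are about 33 mm higher than eef_pos reports. I'll confirm by gently touching the knob's top with the shut fingers.

>>> servo_tool(moves=[[[0.001,0,0.05,0,0,0,-1],[0.001,0,0.073,0,0,0,-1],[0.001,0,0.073,0,0,0,-1],[0.001,0,0.0745,0,0,0,-1],[0.001,0,0.0745,0,0,0,-1]]])

```text
time_s: 4.97
eef_pos: [0.4852, -0.3339, 0.0512]
ee_rot: [-0.0, 0.003, 1.0, 0.0]
contact_force: [-0.7, 0.8, 1.9]
opening: -0.0001
grasp_force: 0.6
```

>>> servo_tool(moves=[[[0,0,0.0015,0,0,0,-1],[0,0,0.0015,0,0,0,-1]]])

```text
time_s: 5.22
eef_pos: [0.4854, -0.3342, 0.0512]
ee_rot: [0.0, 0.003, 1.0, -0.0]
contact_force: [-2.6, 1.8, 7.2]
opening: -0.0001
grasp_force: 3.4
```

>>> servo_tool(moves=[[[0,0,0.0015,0,0,0,-1],[0,0,0.0015,0,0,0,-1]]])

```text
time_s: 5.48
eef_pos: [0.4857, -0.3346, 0.0512]
ee_rot: [0.001, 0.003, 1.0, -0.001]
contact_force: [-4.4, 3.7, 13.1]
opening: 0.0
grasp_force: 6.2
```

Contact came at eef z 0.0512, so the tips are 35 mm above the reported TCP. I'll regrip at eef z 0.024.

>>> servo_tool(moves=[[[0,0,-0.03,0,0,0,-1],[0,0,-0.055,0,0,0,1],[0,0,-0.055,0,0,0,1],[0,0,-0.055,0,0,0,1],[0,0,-0.055,0,0,0,1],[0,0,-0.055,0,0,0,1],[0,0,0.0,0,0,0,1],[0,0,0.023,0,0,0,1],[0,0,0.023,0,0,0,1],[0,0,0.023,0,0,0,-1],[0,0,0.023,0,0,0,-1],[0,0,0.023,0,0,0,-1],[0,0,0.023,0,0,0,-1],[0,0,0.023,0,0,0,-1]]], grip_force=60)

```text
time_s: 7.22
eef_pos: [0.4861, -0.3344, 0.0269]
ee_rot: [0.001, 0.003, 1.0, -0.0]
contact_force: [0.5, 0.9, 5.4]
opening: 0.0239
grasp_force: 59.2
```

>>> servo_tool(moves=[[[0,0,-0.02,0,0,0,-1],[0,0,-0.06,0,0,0,-1],[0,0,-0.115,0,0,0,-1],[-0.03,0.03,-0.12,0,0,0,-1],[-0.06,0.09,-0.12,0,0,0,-1],[-0.085,0.15,-0.12,0,0,0,-1],[-0.085,0.21,-0.12,0,0,0,-1],[-0.085,0.27,-0.12,0,0,0,-1],[-0.085,0.32,-0.12,0,0,0,-1],[-0.085,0.3525,-0.12,0,0,0,-1],[-0.085,0.3525,-0.1,0,0,0,-1],[-0.085,0.3525,-0.1,0,0,0,-1],[-0.085,0.3525,-0.1,0,0,0,-1]]])

```text
time_s: 8.85
eef_pos: [0.5726, 0.0168, 0.126]
ee_rot: [-0.0, 0.004, 1.0, -0.0]
contact_force: [0.1, 0.3, -1.1]
opening: 0.0238
grasp_force: 59.6
```

Run:
```python
from h import *
s=telemetry.sense();e=s["eef_pos"];print(e,s["ee_rot"],s["opening"],s["contact_force"])
f=grab_frame("side");save(f,"side4");g=grab_frame("top");save(g,"top4")
print("tip",proj(f,e-[0,0,.021]),proj(g,e-[0,0,.021]),"hole",proj(f,[.573,.018,.083]))
i=f["img"][:,:,::-1];j=g["img"][:,:,::-1]
z=lambda i,x0,y0:cv2.resize(i[y0:y0+100,x0:x0+80],None,fx=5,fy=5,interpolation=cv2.INTER_CUBIC)
cv2.imwrite("pics/z6.png",cv2.hconcat([z(i,270,110),z(j,165,150)]))
```

```text
[0.57263845 0.01676986 0.1260385 ] [-1.79060373e-04  3.76594517e-03  9.99992863e-01 -2.42686630e-04] 0.023751070599299016 [ 0.06928056  0.25818723 -1.14020328]
tip [305.47442891 155.11850228] [206.06180666 202.45926991] hole [305.73124944 163.4388387 ]
```

View pics/z6.png

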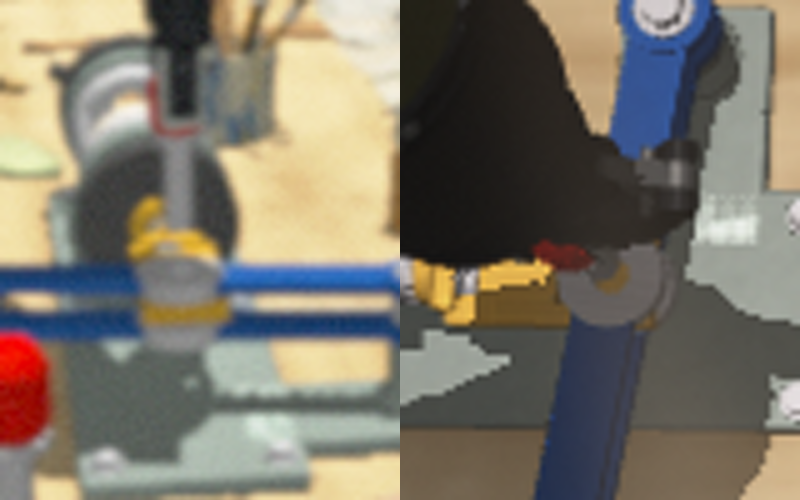

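The side crop shows the pin axis at col 305.8 and the ear disc centre at col about 306, so x is aligned. The top view also agrees in y, so I'll lower the pin until it touches.

>>> servo_tool(moves=[[[0,0,0.012,0,0,0,-1],[0,0,0.018,0,0,0,-1],[0,0,0.021,0,0,0,-1],[0,0,0.024,0,0,0,-1],[0,0,0.024,0,0,0,-1],[0,0,0.024,0,0,0,-1]]])

```text
time_s: 9.7
eef_pos: [0.5727, 0.018, 0.1018]
ee_rot: [0.0, 0.003, 1.0, 0.0]
contact_force: [0.2, 0.4, -2.3]
opening: 0.0245
grasp_force: 59.6
```

>>> servo_tool(moves=[[[0,0,0.002,0,0,0,-1],[0,0,0.004,0,0,0,-1],[0,0,0.004,0,0,0,-1]]])

```text
time_s: 10.07
eef_pos: [0.5727, 0.0182, 0.0976]
ee_rot: [-0.0, 0.003, 1.0, 0.0]
contact_force: [1.2, 1.1, -1.3]
opening: 0.0242
grasp_force: 59.5
```

>>> servo_tool(moves=[[[0,0,0.002,0,0,0,-1],[0,0,0.003,0,0,0,-1],[0,0,0.003,0,0,0,-1]]])

```text
time_s: 10.45
eef_pos: [0.5726, 0.0179, 0.0946]
ee_rot: [-0.0, 0.003, 1.0, 0.0]
contact_force: [1.0, 1.1, -1.7]
opening: 0.024
grasp_force: 59.6
```

>>> servo_tool(moves=[[[0,0,0.001,0,0,0,-1],[0,0,0.002,0,0,0,-1],[0,0,0.003,0,0,0,-1],[0,0,0.003,0,0,0,-1]]])

```text
time_s: 10.95
eef_pos: [0.5727, 0.0179, 0.0919]
ee_rot: [0.0, 0.003, 1.0, 0.0]
contact_force: [0.1, 1.1, 0.8]
opening: 0.0243
grasp_force: 59.7
```

It's touching the tongue at eef z 0.092, as expected, so the pin is in the upper ear. Next I'll sweep along the lever's arc towards the barrel with light downward pressure.

>>> servo_tool(moves=[[[-0.0005,0.003,0.001,0,0,0,-1],[-0.001,0.006,0.001,0,0,0,-1],[-0.0015,0.009,0.001,0,0,0,-1],[-0.0018,0.01,0.001,0,0,0,-1],[-0.0018,0.01,0.001,0,0,0,-1]]])

```text
time_s: 11.58
eef_pos: [0.5749, 0.0269, 0.0918]
ee_rot: [0.0, 0.003, 1.0, -0.001]
contact_force: [-0.9, -5.4, 5.9]
opening: 0.0239
grasp_force: 60.3
```

>>> servo_tool(moves=[[[-0.0004,0.002,0,0,0,0,-1],[-0.0004,0.002,0,0,0,0,-1]]])

```text
time_s: 11.82
eef_pos: [0.5753, 0.029, 0.0918]
ee_rot: [0.0, 0.003, 1.0, -0.001]
contact_force: [-0.4, -4.5, 4.3]
opening: 0.0239
grasp_force: 60.3
```

>>> servo_tool(moves=[[[-0.0004,0.002,0,0,0,0,-1],[-0.0004,0.002,0,0,0,0,-1]]])

```text
time_s: 12.08
eef_pos: [0.5758, 0.031, 0.0918]
ee_rot: [0.001, 0.003, 1.0, -0.001]
contact_force: [-0.8, -4.5, 5.0]
opening: 0.0242
grasp_force: 60.3
```

Sliding as expected; continuing in 1.5 mm steps.

>>> servo_tool(moves=[[[-0.0004,0.0015,0,0,0,0,-1],[-0.0004,0.0015,0,0,0,0,-1]]])

```text
time_s: 12.32
eef_pos: [0.5761, 0.0325, 0.0917]
ee_rot: [0.0, 0.003, 1.0, -0.001]
contact_force: [-0.0, -5.2, 5.0]
opening: 0.024
grasp_force: 60.3
```

>>> servo_tool(moves=[[[-0.0004,0.0015,0,0,0,0,-1],[-0.0004,0.0015,0,0,0,0,-1]]])

```text
time_s: 12.58
eef_pos: [0.5765, 0.0344, 0.0913]
ee_rot: [0.0, 0.003, 1.0, -0.0]
contact_force: [-0.7, -4.0, 4.7]
opening: 0.0243
grasp_force: 60.3
```

>>> servo_tool(moves=[[[-0.0004,0.0015,0,0,0,0,-1],[-0.0004,0.0015,0,0,0,0,-1]]])

```text
time_s: 12.82
eef_pos: [0.5765, 0.037, 0.0898]
ee_rot: [-0.0, 0.003, 1.0, 0.001]
contact_force: [2.6, -1.8, -1.0]
opening: 0.0242
grasp_force: 59.7
```

It dropped into the eye at y≈0.037. I'll ease it down.

>>> servo_tool(moves=[[[0,0,0.0015,0,0,0,-1],[0,0,0.003,0,0,0,-1],[0,0,0.003,0,0,0,-1]]])

```text
time_s: 13.2
eef_pos: [0.5763, 0.0367, 0.0871]
ee_rot: [-0.0, 0.003, 1.0, 0.0]
contact_force: [1.1, -1.1, -2.4]
opening: 0.024
grasp_force: 59.5
```

>>> servo_tool(moves=[[[0,0,0.0015,0,0,0,-1],[0,0,0.003,0,0,0,-1],[0,0,0.003,0,0,0,-1]]])

```text
time_s: 13.58
eef_pos: [0.5764, 0.0365, 0.0844]
ee_rot: [-0.0, 0.003, 1.0, 0.0]
contact_force: [0.3, -0.4, -2.4]
opening: 0.0242
grasp_force: 59.5
```

>>> servo_tool(moves=[[[0,0,0.002,0,0,0,-1],[0,0,0.004,0,0,0,-1],[0,0,0.006,0,0,0,-1],[0,0,0.006,0,0,0,-1]]])

```text
time_s: 14.08
eef_pos: [0.5765, 0.0363, 0.0785]
ee_rot: [-0.0, 0.003, 1.0, -0.0]
contact_force: [-0.0, 0.0, -1.3]
opening: 0.0239
grasp_force: 59.5
```

>>> servo_tool(moves=[[[0,0,0.001,0,0,0,-1],[0,0,0.003,0,0,0,-1],[0,0,0.003,0,0,0,-1]]])

```text
time_s: 14.45
eef_pos: [0.5765, 0.0364, 0.0755]
ee_rot: [-0.0, 0.003, 1.0, 0.0]
contact_force: [0.8, -0.9, -1.7]
opening: 0.0244
grasp_force: 59.5
```

Now in the lower ear, with no resistance. I'll go on to seating at eef z ≈ 0.058.

>>> servo_tool(moves=[[[0,0,0.004,0,0,0,-1],[0,0,0.008,0,0,0,-1],[0,0,0.012,0,0,0,-1],[0,0,0.015,0,0,0,-1],[0,0,0.015,0,0,0,-1]]])

```text
time_s: 15.08
eef_pos: [0.5765, 0.0363, 0.0604]
ee_rot: [-0.0, 0.003, 1.0, -0.0]
contact_force: [0.3, 0.0, -1.5]
opening: 0.0241
grasp_force: 59.5
```

>>> servo_tool(moves=[[[0,0,0.0015,0,0,0,-1],[0,0,0.003,0,0,0,-1],[0,0,0.003,0,0,0,-1]]])

```text
time_s: 15.45
eef_pos: [0.5766, 0.0364, 0.058]
ee_rot: [0.0, 0.003, 1.0, 0.0]
contact_force: [-0.1, 0.1, -0.3]
opening: 0.0242
grasp_force: 59.8
```

The collar is about seated. I'll press lightly to confirm, then start drawing back along the lever's arc while watching the force.

>>> servo_tool(moves=[[[0,0,0.001,0,0,0,-1],[0,0,0.001,0,0,0,-1],[0.0005,-0.0025,0.001,0,0,0,-1],[0.001,-0.005,0.001,0,0,0,-1],[0.0016,-0.0075,0.001,0,0,0,-1],[0.0021,-0.01,0.001,0,0,0,-1],[0.0021,-0.01,0.001,0,0,0,-1]]])

```text
time_s: 16.32
eef_pos: [0.5763, 0.0302, 0.058]
ee_rot: [0.003, 0.002, 1.0, 0.003]
contact_force: [-0.1, 12.1, 4.5]
opening: 0.0243
grasp_force: 60.2
```

The collar is seated (the tool stopped at z 0.058 with upward force), and the lever and plunger are dragging at 12 N as expected. Continuing.

>>> servo_tool(moves=[[[0.0008,-0.004,-0.0005,0,0,0,-1],[0.0014,-0.008,-0.0005,0,0,0,-1],[0.0018,-0.012,-0.0005,0,0,0,-1],[0.002,-0.016,-0.0005,0,0,0,-1],[0.0021,-0.02,-0.0005,0,0,0,-1],[0.0021,-0.02,-0.0005,0,0,0,-1]]])

```text
time_s: 17.08
eef_pos: [0.5729, 0.0099, 0.058]
ee_rot: [0.001, 0.002, 1.0, 0.003]
contact_force: [-3.0, 11.9, 5.8]
opening: 0.0241
grasp_force: 60.6
```

>>> servo_tool(moves=[[[0,-0.004,0,0,0,0,-1],[-0.0002,-0.008,0,0,0,0,-1],[-0.0005,-0.012,0,0,0,0,-1],[-0.0005,-0.012,0,0,0,0,-1]]])

```text
time_s: 17.58
eef_pos: [0.5725, -0.0026, 0.058]
ee_rot: [0.0, 0.002, 1.0, 0.002]
contact_force: [-7.3, 12.2, 7.9]
opening: 0.0238
grasp_force: 60.8
```

>>> servo_tool(moves=[[[0.0015,-0.003,-0.001,0,0,0,-1],[0.0012,-0.006,-0.001,0,0,0,-1],[0.001,-0.008,-0.001,0,0,0,-1],[0.001,-0.008,-0.001,0,0,0,-1]]])

```text
time_s: 18.08
eef_pos: [0.5721, -0.0102, 0.058]
ee_rot: [0.001, 0.002, 1.0, 0.003]
contact_force: [-1.4, 11.9, 1.9]
opening: 0.0239
grasp_force: 60.1
```

Run:
```python
from h import *
f=grab_frame("top");save(f,"top5");s=telemetry.sense();print(s["eef_pos"],s["contact_force"])
z=lambda i:cv2.resize(i[150:260,20:170],None,fx=5,fy=5,interpolation=cv2.INTER_CUBIC)
a=cv2.imread("pics/top0.png");b=cv2.imread("pics/top5.png")
y=lambda i:cv2.resize(i[150:260,20:240],None,fx=2.7,fy=2.7,interpolation=cv2.INTER_CUBIC)
cv2.imwrite("pics/z7.png",cv2.vconcat([y(a),y(b)]))
```

```text
[ 0.57209072 -0.01020295  0.05802825] [-1.41782022 11.23686578  2.73492887]
```

View pics/z7.png

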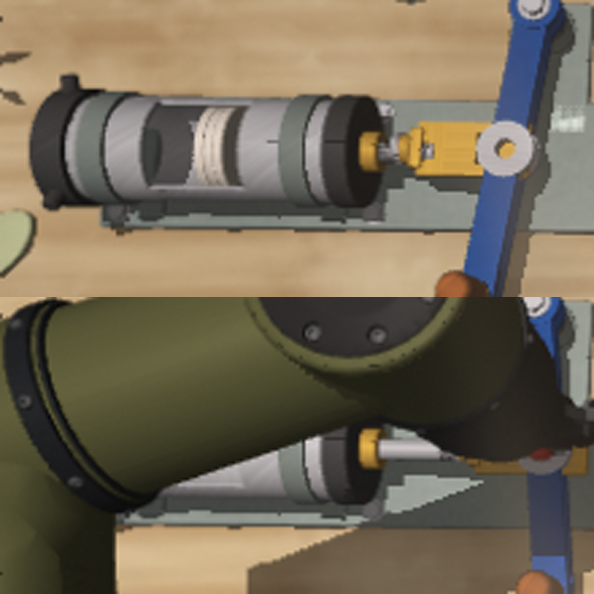

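The rod is well out: drawn about 46 mm from wherever it started, so at least 0.044 m and past the 0.036 m needed. I'll relax the pull, open, and raise clear.

>>> servo_tool(moves=[[[0,0.002,0,0,0,0,-1],[0,0.0035,0,0,0,0,-1],[0,0.0035,0,0,0,0,-1],[0,0.0035,0,0,0,0,0.0],[0,0.0035,0,0,0,0,0.0],[0,0.0035,0,0,0,0,0.0],[0,0.0035,0,0,0,0,0.0],[0,0.0035,-0.03,0,0,0,0.0],[0,0.0035,-0.08,0,0,0,0.0],[0,0.0035,-0.13,0,0,0,0.0],[0.05,-0.05,-0.14,0,0,0,0.0],[0.08,-0.11,-0.14,0,0,0,0.0],[0.1,-0.17,-0.14,0,0,0,0.0],[0.1,-0.23,-0.14,0,0,0,0.0],[0.1,-0.23,-0.14,0,0,0,0.0]]])

```text
time_s: 20.0
eef_pos: [0.469, -0.246, 0.1983]
ee_rot: [-0.0, 0.005, 1.0, -0.0]
contact_force: [-0.0, 0.1, 0.5]
opening: 0.0429
grasp_force: 0.0
```

Run:
```python
from h import *
s=telemetry.sense();print(s["eef_pos"],s["contact_force"],s["opening"])
f=grab_frame("top");save(f,"top6");g=grab_frame("side");save(g,"side6")
y=lambda i,x0,y0,w,h,k:cv2.resize(i[y0:y0+h,x0:x0+w],None,fx=k,fy=k,interpolation=cv2.INTER_CUBIC)
a=cv2.imread("pics/top6.png");b=cv2.imread("pics/side6.png")
cv2.imwrite("pics/z8.png",cv2.vconcat([y(a,20,130,330,130,2),y(b,215,120,165,140,4)[:340,:660]]))
```

```text
[ 0.46901117 -0.24599781  0.1982898 ] [-0.00436423  0.09698532  0.45224311] 0.042875673012662034
```

View pics/z8.png

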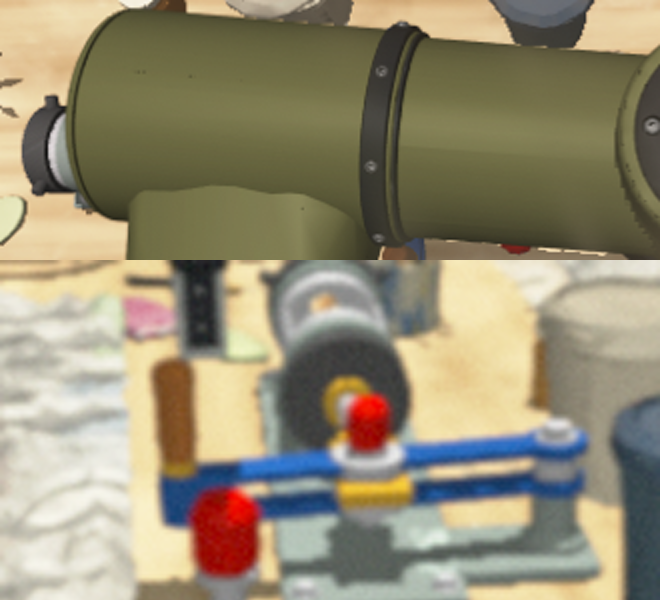

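The red pin's collar sits on the upper ear (crop px 368,445). The lever is swung back and the look-alike is still standing. Plunger travel of at least 44 mm clears the window, so I'm handing in.

```bash
python3 -c "
from h import *
for d in models.pinpoint('side','raw_cup')[:1]: print(d['location'])
print(sign_off())"
```

```text
[353.2, 246.9]
the job is handed in; nothing more can be done
None
```

The job is handed in at about 20 s: the red pin is through both ears and the eye with its collar on the upper ear, the plunger is drawn back at least 44 mm (36 mm clears the window, judged from pin travel because the arm hid the window), and the cup was not touched.

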